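Gather three clay lamps in the tote's corner

ROBOT

A 6-joint arm with a two-finger parallel gripper is mounted at the origin on the work surface. World frame = base frame: x ahead of the robot, y to its left, z up, the work surface at z = 0. Lengths are in m, angles in rad, forces in N, time in s.
With the tool pointing down it reaches from about 0.375 to 0.9 m from the base axis. Payload 3.1 kg.
Tool frame: the origin (TCP) lies on the centre line of the jaws, within the pads' length; the fingertips stand 19 mm ahead of it and the grasp point (between the pads) is the TCP; y points along the fingers, x is the direction in which the jaws open and shut, and the axes are right-handed (so a half turn about y gives the same grasp; the last joint's range is limited). The gripper opens to 85 mm and grips with 20 to 120 N. Pads are 22 mm wide; open, the fingers measure 114 mm over their backs; the gripper's body (76 mm by 85 mm) begins 54 mm behind the grasp point. The pads swing forward as they close: fully open they stand 13 mm farther back than shut.
Start: joints at [1.115, 0.527, 1.433, -0, 1.181, -0.178], TCP at [0.171, 0.601, 0.25] pointing down, gripper open.
Joint ranges: [-3.08, 3.08], [-0.75, 2.2], [0.22, 2.44], [-1.43, 4.57], [0, 2.65], [-2.85, 2.85]. Speed limits (rad/s): [2.79, 2.79, 3.14, 3.14, 3.14, 3.14].

INTERFACE

Orientations are given as a unit quaternion [x, y, z, w].
In Python, from station import * gives the robot as it stands.
- The arm moves only by the tool step_arm, never from a script. Its argument "moves" is a list of rows, each a list of 7 numbers: the turn, a rotation vector about the tool's x, y, z in rad, then the shift along the tool's x, y, z in cm, then the closure, from -1 (fully open) to 1 (shut). A call has 1 to 12 rows; each row is the pose to reach, as a shift and turn from the pose measured when the call began, along the tool's axes at that moment; what a row does not reach only later rows make up. A row lasts 1/8 s, in which the tool goes at most 62.5 mm and 10.7 degrees, less where a joint would pass 70% of its speed; a pose out of reach is approached as far as the arm can. A call with a gripper value outside its range is refused whole. The fingers move at their own pace and stop on an object; "grip_force" is the grip in N (left out, the last holds). Time passes only in rows, so rows that repeat a pose let the fingers close. It gives the time, the measured TCP pose, the force and the opening at its end, in the units of the state.
- sense(): the state, without advancing time (a new reading comes with each control period).
- snapshot(name): name is "scene" or "side" or "wrist"; returns a dict with "frame" (400x640x3 uint8, red, green, blue), "z_map" (400x640 float32, m along the optical axis (not along the pixel's ray), 0 where there is no reading), "vfov" (degrees; the focal length in pixels is half the picture's height over the tangent of half this angle, whatever the lens; pixels are square), "cx", "cy" (the principal point, pixels), "xyz" and "orientation" of the camera in the world. Camera axes: x right, y down, z forward; pixel columns grow to the right and rows downward; lengths in m; the calibration is good to about 2 mm. A picture is of the moment at which its call begins.
- sign_off(): hands the job in, once; it reports no verdict.
The state is a dict: "t": time; "q": joint angles; "qd": joint speeds; "tau": joint torques, N m; "tcp_pos": TCP position; "tool_rot": TCP orientation; "force": force on the tool from outside, world axes, zero at the start; "ft_torque": the same for the moment, N m; "finger_gap": opening from 0.0 (shut) to 1.0 (fully open).
Only numpy, scipy, OpenCV 4.12 (cv2) and the standard library are available. Lean on these libraries where they do the work, as an engineer would, in place of code of your own. Each camera call takes 0.05 s, during which the arm holds its last target.

TASK

Make up a set of exactly three clay lamps in the blue tote: one is already in it, so stand any two more in it from the ware board (do not let them drop in) while the tote stands on the bench, and leave the other two on the board. Then pick the tote up by its white handle and, well clear of the bench (at least 8 cm), tilt it down towards its yellow corner by about 30 degrees, evenly to both walls of that corner, until all three lamps have slid together into that corner, and finish while still holding it tilted like that in the gripper, for the packer. Leave the other things on the bench where they are.

Things in the scene. Friction and masses are not known exactly. Their poses are not given: they have to be found in the camera images.
- tote: Blue open tote, 180 mm (x) by 230 mm (y), walls 50 mm high; floor and walls 5 mm thick; about 0.3 kg empty. Origin: centre of its underside. White handle on its +x wall (away from the robot, within 0.3 rad); corner at -x, +y (near the robot, left) marked yellow. Smooth inside: a lamp starts to slide at about 10 degrees of tilt, and runs on along a wall into the corner at 25.
- tote_handle (a point): Grip point of the tote's white upright handle tab, 75 mm above the underside, 83 mm from the tote's centre in +x. The tab is 14 mm thick along the tote's x, 70 mm wide along y, and spans 50 to 95 mm above the underside. Axes as the tote's. The tote's weight hangs about 80 mm to its side: pinch it across the 14 mm, firmly (about 80 N).
- tote_corner (a point): the inner corner of the tote's floor at the yellow mark, 5 mm above the underside, at -85 mm, +110 mm from the tote's centre; axes as the tote's
- tote_foot (a point): the outer bottom corner of the tote at the yellow mark, at -90 mm, +115 mm from the tote's centre
- board: fixed light wooden ware board 180 mm (its x) by 250 mm (its y), top face 18 mm above the bench; origin under its centre on the bench. Board and tote stand side by side in front of the robot, either one on the left. Four lamps stand on it in two rows, about 80 mm apart along its x and 100 mm along its y.
- lamp0: glazed red-brown clay oil lamp (a small round cup, outside 39 mm across, 24 mm high, its dish only 6 mm deep, about 35 g); origin at the centre of its underside. This one is already in the tote, 22 to 50 mm from the centre towards the handle (+x) and 0 to 80 mm away from the yellow corner (-y).
- lamp1: lamp like lamp0, standing upright on the ware board; origin at the centre of its underside
- lamp2: lamp like lamp0, standing upright on the ware board; origin at the centre of its underside
- lamp3: lamp like lamp0, standing upright on the ware board; origin at the centre of its underside
- lamp4: lamp like lamp0, standing upright on the ware board; origin at the centre of its underside
- glaze_jar: small blue glaze jar with white cap, 42 mm across, 55 mm high, standing between board and tote; origin under its centre. Bystander.
- brush: brush about 160 mm long lying on the bench crosswise just beyond the glaze jar; origin under it. Bystander.
- slip_bowl: brown clay bowl, 110 mm across, 60 mm high, beyond the work area; origin under its centre. Bystander.
- clay_pot: round brown clay pot, 120 mm across, 100 mm high, beyond the work area; origin under its centre. Bystander.
- kiln_block: brick-coloured block 60 x 90 x 40 mm, beyond the work area; origin under its centre. Bystander.
- stain_bottle: green bottle, 56 mm across, 90 mm high, beyond the work area; origin under its centre. Bystander.
Mind the look-alikes: they are no part of the job. Leave any green or purple look-alike of the lamp2 alone. What is shaped like the lamp3 but grey or pink is not meant.

How it is judged:
By the outcome, as a careful person would: the job done as asked, in the order asked, and still so for the second after the job is handed in, while the arm keeps its last pose, push and grip.
It also fails if it takes over 72 s, if anything falls off the work surface, if the arm or the gripper's body presses on something with over 40 N, if the wrist force passes 120 N, or if a joint passes its speed limit or range.

## Working session

There is one attempt and no reset: what is moved stays moved. The work goes in short steps, Python scripts to look and compute and a tool call to move; the robot and the scene stay as the last step left them, time stands still between calls to the robot, and variables do not carry over. Pictures are saved under pics/ and viewed, and the job is handed in when it is done.

Besides the shell and the picture viewer there is one more tool, called after "Emit:" as name(argument=value, ...), one argument or row to a line, values as JSON. step_arm: Moves the arm, as the interface text tells. Its arguments: {"type":"object","properties":{"moves":{"type":"array","items":{"type":"array","items":{"type":"number"}}},"grip_force":{"type":"number"}},"required":["moves"]}

```bash
mkdir -p pics; ls; cat > h.py <<'E'
import numpy as np, cv2
from scipy.spatial.transform import Rotation as R
from station import *
def cam(n):
    s=snapshot(n); return s
def save(s,fn,crop=None,scale=1):
    im=s["frame"][:,:,::-1]
    if crop: im=im[crop[1]:crop[3],crop[0]:crop[2]]
    if scale!=1: im=cv2.resize(im,None,fx=scale,fy=scale,interpolation=cv2.INTER_NEAREST)
    cv2.imwrite("pics/"+fn,im)
def cloud(s):
    z=s["z_map"]; h,w=z.shape
    f=h/2/np.tan(np.radians(s["vfov"])/2)
    u,v=np.meshgrid(np.arange(w),np.arange(h))
    p=np.stack([(u-s["cx"])*z/f,(v-s["cy"])*z/f,z],-1)
    P=p@R.from_quat(s["orientation"]).as_matrix().T+np.array(s["xyz"])
    P[z<=0]=np.nan
    return P
E
python3 - <<'E'
from h import *
import pickle
print(sense())
for n in ["scene","side","wrist"]:
    s=cam(n); save(s,n+"0.png"); pickle.dump(s,open(n+"0.pkl","wb")); print(n,s["vfov"],s["cx"],s["cy"],s["xyz"],s["orientation"])
E
```

```text
pics
{'t': 0.0, 'q': array([ 1.11549623e+00,  5.28478870e-01,  1.43390406e+00, -2.07514685e-05,
        1.18138289e+00, -1.78521470e-01]), 'qd': array([ 1.68208457e-03,  6.97480898e-05,  2.03709289e-03, -1.53636926e-03,
       -1.33892565e-03,  5.95327290e-04]), 'tau': array([ 9.86930463e-04, -4.42346442e+01, -1.78027582e+01, -1.90784258e-04,
        8.30252218e-03, -1.24035139e-05]), 'tcp_pos': array([0.1704755 , 0.60060164, 0.2493252 ]), 'tool_rot': array([ 0.5645447 ,  0.42556523, -0.42693019, -0.56383874]), 'force': array([0.52420905, 0.31191472, 1.20561628]), 'ft_torque': array([0.01636157, 0.04953328, 0.00220441]), 'finger_gap': 1.0016113124244432}
scene 53.68008602411588 319.3844108484507 200.96626329021214 [0.91051508 0.52535223 0.84896812] [ 0.30109049  0.89905374 -0.29874673 -0.10861534]
side 44.30828887870339 316.3573784449995 202.7684667235576 [0.54082959 0.95896499 0.87488864] [ 0.00126476  0.90984677 -0.4149257   0.00373078]
wrist 67.69998320651766 319.12974275171337 195.18340621728927 [0.10566642 0.62051294 0.37431574] [0.79058344 0.59737205 0.08055555 0.10786686]
```

View pics/scene0.png

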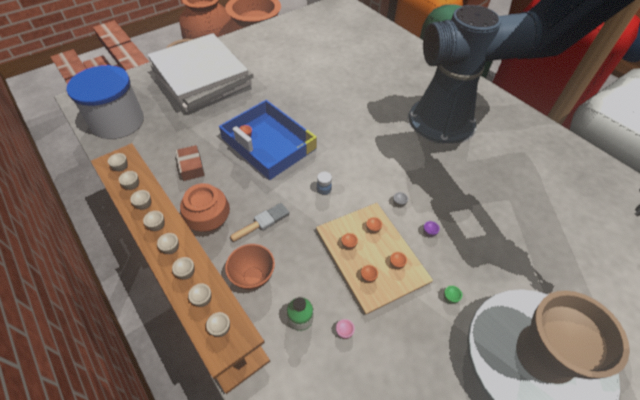

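View pics/side0.png

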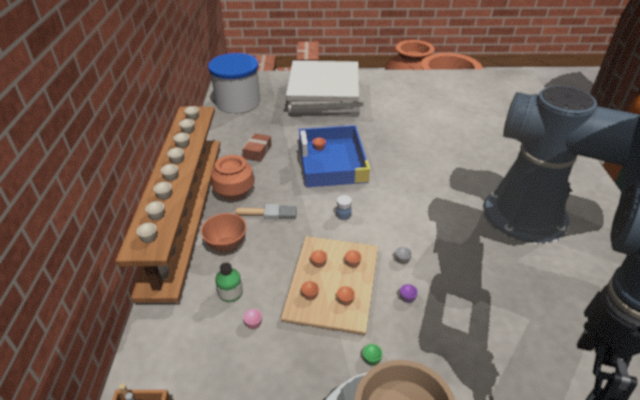

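View pics/wrist0.png

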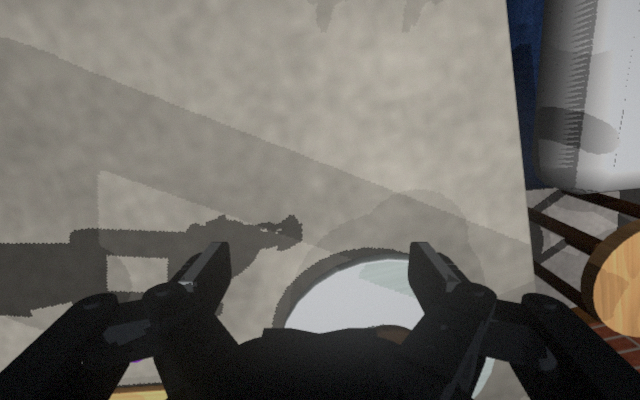

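Candidates in the scene image: red-brown lamps on the board at (374,225), (348,241), (398,260) and (368,272), with lamp0 in the tote at (245,131). The look-alikes to leave alone are grey (400,199), purple (431,228), green (453,294) and pink (345,329). The board is on the left (+y) and the tote on the right, with the jar at (324,183) between them. Next I'll measure positions and take a close crop.

```bash
cat > m.py <<'E'
from h import *
import pickle
for n in ["scene","side"]:
    s=pickle.load(open(n+"0.pkl","rb")); P=cloud(s)
    hsv=cv2.cvtColor(s["frame"],cv2.COLOR_RGB2HSV)
    print(n,"bench z",np.nanmedian(P[(P[...,0]>.4)&(P[...,0]<.8)&(abs(P[...,1])<.3)][:,2]))
    H,S,V=[hsv[...,i].astype(int) for i in range(3)]
    area=(P[...,0]>.2)&(P[...,0]<.95)&(abs(P[...,1])<.6)
    def rep(name,m,mn=25):
        k,l,st,c=cv2.connectedComponentsWithStats((m&area).astype(np.uint8))
        for i in range(1,k):
            if st[i,4]<mn: continue
            q=P[l==i]; 
            top=q[q[:,2]>np.percentile(q[:,2],95)-.006]
            mid=(top[:,:2].max(0)+top[:,:2].min(0))/2
            print(name,c[i].round(),st[i,4],"mid",mid.round(4),"mean",top.mean(0).round(4),"ext",np.ptp(top[:,:2],axis=0).round(3),"zmax",q[:,2].max().round(3))
    rep("red",((H<12)|(H>172))&(S>150)&(V>90))
    rep("yellow",(H>20)&(H<35)&(S>170)&(V>80))
    rep("blue",(H>105)&(H<125)&(S>150)&(V>40),200)
    rep("wood",(H>10)&(H<28)&(S>60)&(V>140),500)
    # tote rim plane points
    m=(H>105)&(H<125)&(S>120)&area&(P[...,2]>.043)&(P[...,2]<.056)&(P[...,1]<0.1)
    q=P[m][:,:2].astype(np.float32); r=cv2.minAreaRect(q); print("rim",len(q),r)
    m=(S<60)&(V>150)&area&(P[...,2]>.06)&(P[...,2]<.1)&(P[...,1]<-.05)
    q=P[m]; print("handle",len(q),q.mean(0),q.min(0),q.max(0))
    t=q[q[:,2]>.088][:,:2].astype(np.float32); print("htop",len(t),cv2.minAreaRect(t))
    m=(P[...,2]>.013)&(P[...,2]<.023)&area&(H>10)&(H<28)&(S>60)
    q=P[m][:,:2].astype(np.float32); 
    k,l,st,c=cv2.connectedComponentsWithStats(m.astype(np.uint8)); i=1+st[1:,4].argmax(); print("board",cv2.minAreaRect(P[l==i][:,:2].astype(np.float32)))
r=sense(); print(R.from_quat(r["tool_rot"]).as_matrix().round(3))
save(pickle.load(open("scene0.pkl","rb")),"crop1.png",(210,90,470,310),3)
E
python3 m.py
```

```text
scene bench z 0.0030025381409288787
blue [101.  89.] 922 mid [ 0.8311 -0.5579] mean [ 0.8323 -0.563   0.1492] ext [0.16  0.084] zmax 0.153
blue [271. 141.] 1667 mid [ 0.5319 -0.1557] mean [ 0.551  -0.1387  0.0507] ext [0.111 0.076] zmax 0.054
wood [181. 266.] 9861 mid [ 0.8942 -0.0029] mean [0.8954 0.0636 0.1565] ext [0.1   0.603] zmax 0.183
wood [373. 258.] 5825 mid [0.5141 0.2318] mean [0.519  0.2423 0.0195] ext [0.218 0.273] zmax 0.047
wood [555. 316.] 1217 mid [0.4214 0.5732] mean [0.4264 0.5682 0.2006] ext [0.135 0.052] zmax 0.204
wood [244. 369.] 782 mid [0.8942 0.2812] mean [0.8941 0.2827 0.0388] ext [0.098 0.034] zmax 0.043
rim 362 ((0.5040646195411682, -0.24119946360588074), (0.1792350560426712, 0.23189879953861237), 6.218958854675293)
handle 1559 [ 0.53340649 -0.52802982  0.07977422] [ 0.39522098 -0.59995695  0.06007899] [ 0.74345892 -0.08909296  0.09984856]
htop 94 ((0.6471843123435974, -0.17543524503707886), (0.21055194735527039, 0.057421695441007614), 43.33657455444336)
board ((0.5132643580436707, 0.2321498990058899), (0.24804902076721191, 0.17941588163375854), 78.831596
[... 599 characters left out ...]
5743] mean [0.4212 0.5703 0.2003] ext [0.135 0.051] zmax 0.203
wood [400. 392.] 854 mid [0.4207 0.5824] mean [0.4201 0.5837 0.1685] ext [0.094 0.031] zmax 0.174
rim 313 ((0.503659725189209, -0.23697228729724884), (0.1773209124803543, 0.23684723675251007), 6.384423732757568)
handle 1168 [ 0.52724806 -0.52581371  0.07952656] [ 0.39560956 -0.59963105  0.06000264] [ 0.64879106 -0.19503243  0.09825482]
htop 70 ((0.5852062702178955, -0.22988376021385193), (0.013631771318614483, 0.0698484256863594), 6.268782615661621)
board ((0.5124637484550476, 0.23549464344978333), (0.252790242433548, 0.18029989302158356), 79.03981018066406)
[[ 0.273 -0.001 -0.962]
 [ 0.962 -0.002  0.273]
 [-0.002 -1.     0.   ]]
```

View pics/crop1.png

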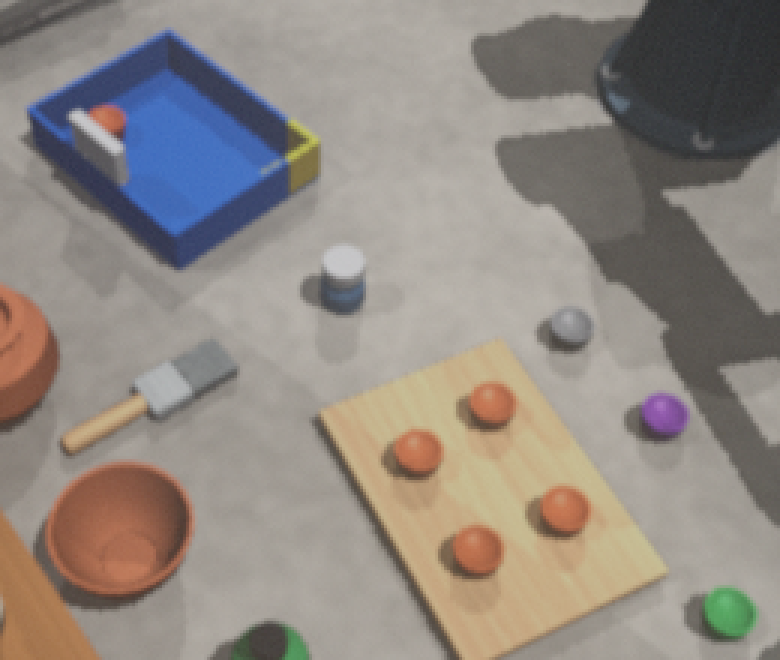

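The crop shows four red-brown lamps on the board, with the grey, purple and green look-alikes off it. lamp0 sits in the tote just behind the white handle. Now I'll measure the lamps by height.

```bash
cat > m2.py <<'E'
from h import *
import pickle
yaw=np.radians(6.3); C=np.array([.504,-.239]); Rm=np.array([[np.cos(yaw),-np.sin(yaw)],[np.sin(yaw),np.cos(yaw)]])
for n in ["scene","side"]:
    s=pickle.load(open(n+"0.pkl","rb")); P=cloud(s)
    hsv=cv2.cvtColor(s["frame"],cv2.COLOR_RGB2HSV); H,S,V=[hsv[...,i].astype(int) for i in range(3)]
    area=(P[...,0]>.3)&(P[...,0]<.68)&(P[...,1]>-.4)&(P[...,1]<.45)&(P[...,2]>.01)
    m=area&(H<11)&(S>140)
    k,l,st,c=cv2.connectedComponentsWithStats(m.astype(np.uint8))
    for i in range(1,k):
        if st[i,4]<15: continue
        q=P[l==i]; z=np.percentile(q[:,2],90); t=q[q[:,2]>z-.008]
        e,r=cv2.minEnclosingCircle(t[:,:2].astype(np.float32))
        print(n,c[i].round(),st[i,4],"circ",np.round(e,4),round(r,4),"z",round(z,4),"tote",(Rm.T@(np.array(e)-C)).round(4))
    for nm,ctr in [("jar",(0,0))]:
        m=(P[...,2]>.045)&(P[...,2]<.07)&(P[...,1]>-.12)&(P[...,1]<.12)&(P[...,0]>.4)&(P[...,0]<.6)&(S<90)
        k,l,st,c=cv2.connectedComponentsWithStats(m.astype(np.uint8))
        for i in range(1,k):
            if st[i,4]>30: q=P[l==i]; print(nm,c[i],q.min(0),q.max(0))
E
python3 m2.py
```

```text
scene [247. 130.] 21 circ [ 0.5356 -0.304 ] 0.0124 z 0.0276 tote [ 0.0243 -0.0681]
scene [374. 225.] 80 circ [0.4661 0.1851] 0.0176 z 0.0437 tote [0.0089 0.4257]
scene [350. 241.] 102 circ [0.5446 0.1835] 0.0173 z 0.043 tote [0.0867 0.4154]
scene [398. 260.] 134 circ [0.4881 0.2903] 0.0185 z 0.0432 tote [0.0423 0.5278]
scene [369. 274.] 145 circ [0.5641 0.2764] 0.0181 z 0.0431 tote [0.1163 0.5057]
jar [324.2516129  177.48387097] [ 0.46035257 -0.01871317  0.04507936] [0.49770727 0.01979245 0.05840595]
side [319. 142.] 42 circ [ 0.5409 -0.2986] 0.0193 z 0.0308 tote [ 0.0302 -0.0633]
side [318. 258.] 82 circ [0.5432 0.1882] 0.0179 z 0.0431 tote [0.0858 0.4203]
side [352. 258.] 44 circ [0.4653 0.1903] 0.016 z 0.0432 tote [0.0086 0.431 ]
side [309. 290.] 122 circ [0.5618 0.282 ] 0.018 z 0.043 tote [0.1146 0.5115]
side [345. 295.] 129 circ [0.4859 0.2954] 0.0187 z 0.0434 tote [0.0407 0.5331]
jar [343.90384615 200.83333333] [ 0.45892755 -0.01557126  0.04501677] [0.49513586 0.02297674 0.05923072]
```

```bash
cat >> h.py <<'E'
def down(th):
    c,s=np.cos(np.radians(th)),np.sin(np.radians(th))
    return R.from_matrix(np.array([[c,0,-s],[s,0,c],[0,-1,0]]))
def delta(pos,rot):
    st=sense(); R0=R.from_quat(st["tool_rot"])
    rv=(R0.inv()*rot).as_rotvec(); d=R0.inv().apply(np.array(pos)-st["tcp_pos"])*100
    print("t %.2f tcp"%st["t"],st["tcp_pos"].round(4),"gap %.3f"%st["finger_gap"],"F",st["force"].round(1)); print("rv",rv.round(4),"cm",d.round(2))
E
python3 -c "
from h import *
delta([.466,.188,.19],down(6.3))"
```

```text
t 0.15 tcp [0.1705 0.6007 0.2495] gap 0.999 F [ 0.  -0.3 -0.2]
rv [ 7.000e-04  1.184e+00 -1.700e-03] cm [-31.62   5.99 -39.7 ]
```

Emit:
step_arm(
  moves=[
    [0, 1.184, 0, -31.6, 6.0, -39.7, -0.35],
    [0, 1.184, 0, -31.6, 6.0, -39.7, -0.35],
    [0, 1.184, 0, -31.6, 6.0, -39.7, -0.35],
    [0, 1.184, 0, -31.6, 6.0, -39.7, -0.35],
    [0, 1.184, 0, -31.6, 6.0, -39.7, -0.35],
    [0, 1.184, 0, -31.6, 6.0, -39.7, -0.35],
    [0, 1.184, 0, -31.6, 6.0, -39.7, -0.35],
    [0, 1.184, 0, -31.6, 6.0, -39.7, -0.35],
    [0, 1.184, 0, -31.6, 6.0, -39.7, -0.35],
    [0, 1.184, 0, -31.6, 6.0, -39.7, -0.35],
    [0, 1.184, 0, -31.6, 6.0, -39.7, -0.35],
    [0, 1.184, 0, -31.6, 6.0, -39.7, -0.35],
  ],
  grip_force=30,
)

```text
t: 1.65
tcp_pos: [0.4649, 0.1896, 0.1901]
tool_rot: [0.706, 0.039, -0.04, -0.706]
force: [-0.5, 0.5, 1.3]
finger_gap: 0.673
```

```bash
cat > w.py <<'E'
import sys
from h import *
def lamps(s,zlo=.01,verbose=True):
    P=cloud(s); hsv=cv2.cvtColor(s["frame"],cv2.COLOR_RGB2HSV); H,S,V=[hsv[...,i].astype(int) for i in range(3)]
    m=(H<11)&(S>140)&(P[...,2]>zlo)
    k,l,st,c=cv2.connectedComponentsWithStats(m.astype(np.uint8))
    for i in range(1,k):
        if st[i,4]<150: continue
        q=P[l==i]; q=q[~np.isnan(q[:,0])]; z=np.percentile(q[:,2],97); t=q[q[:,2]>z-.005]
        e,r=cv2.minEnclosingCircle(t[:,:2].astype(np.float32))
        print(c[i].round(),st[i,4],"circ",np.round(e,4),round(r,4),"ztop",round(z,4))
if __name__=="__main__":
    s=cam("wrist"); save(s,sys.argv[1]); lamps(s)
    P=cloud(s); print("bench/any z med",np.nanmedian(P[...,2]))
E
python3 w.py w1.png; python3 -c "
from h import *
delta([.466,.188,.19],down(6.3))"
```

```text
[358.  73.] 1189 circ [0.4867 0.293 ] 0.0172 ztop 0.0436
[442. 101.] 1598 circ [0.5629 0.2791] 0.0197 ztop 0.0443
[318. 191.] 1065 circ [0.4648 0.1864] 0.0194 ztop 0.0442
[400. 200.] 1053 circ [0.5432 0.1855] 0.0195 ztop 0.0441
[603. 302.] 6577 circ [0.7716 0.1106] 0.0558 ztop 0.0614
bench/any z med 0.002373006000527672
t 1.70 tcp [0.4652 0.1894 0.1901] gap 0.678 F [-1.  -0.5  0. ]
rv [ 0.0013  0.0025 -0.001 ] cm [ 0.07  0.01 -0.15]
```

View pics/w1.png

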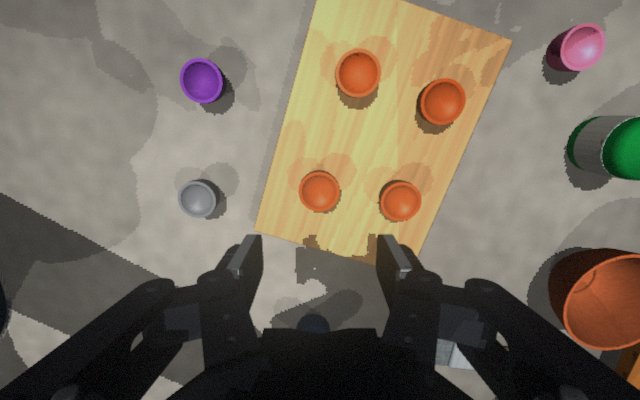

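```bash
python3 -c "
from h import *
delta([.465,.187,.039],down(6.3))"
```

```text
t 1.70 tcp [0.4652 0.1894 0.1901] gap 0.678 F [-1.  -0.5  0. ]
rv [ 0.0013  0.0025 -0.001 ] cm [-0.03 15.11 -0.22]
```

Emit:
step_arm(
  moves=[
    [0, 0, 0, 0, 5, -0.2, -0.35],
    [0, 0, 0, 0, 10, -0.2, -0.35],
    [0, 0, 0, 0, 13, -0.2, -0.35],
    [0, 0, 0, 0, 14.5, -0.2, -0.35],
    [0, 0, 0, 0, 15.1, -0.2, -0.35],
    [0, 0, 0, 0, 15.1, -0.2, -0.35],
    [0, 0, 0, 0, 15.1, -0.2, 0.5],
    [0, 0, 0, 0, 15.1, -0.2, 0.5],
    [0, 0, 0, 0, 15.1, -0.2, 0.5],
    [0, 0, 0, 0, 15.1, -0.2, 0.5],
  ],
  grip_force=30,
)

```text
t: 2.95
tcp_pos: [0.466, 0.1874, 0.0402]
tool_rot: [0.706, 0.04, -0.039, -0.706]
force: [0.4, 0.6, 6.0]
finger_gap: 0.445
```

```bash
python3 w.py w2.png; python3 -c "
from h import *
delta([.465,.187,.039],down(6.3))"
```

```text
[409.  30.] 5322 circ [0.488  0.2918] 0.0184 ztop 0.044
[588.  80.] 9045 circ [0.5626 0.2795] 0.0205 ztop 0.0441
[319. 268.] 4763 circ [0.466  0.1863] 0.0201 ztop 0.0441
[493. 275.] 2713 circ [0.5368 0.1913] 0.0283 ztop 0.0441
bench/any z med 0.019381387038191755
t 3.00 tcp [0.466  0.1875 0.0402] gap 0.442 F [-0.5  0.9  6.5]
rv [0.0011 0.0024 0.0015] cm [-0.11  0.12 -0.03]
```

View pics/w2.png

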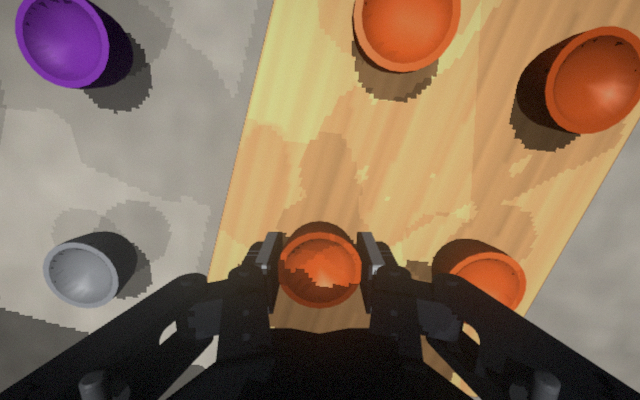

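```bash
python3 -c "
from h import *
delta([.4715,-.2175,.16],down(6.3));delta([.4715,-.2175,.029],down(6.3))"
```

```text
t 3.00 tcp [0.466  0.1875 0.0402] gap 0.442 F [-0.5  0.9  6.5]
rv [0.0011 0.0024 0.0015] cm [ -3.98 -11.94 -40.31]
t 3.00 tcp [0.466  0.1875 0.0402] gap 0.442 F [-0.5  0.9  6.5]
rv [0.0011 0.0024 0.0015] cm [ -4.     1.16 -40.3 ]
```

Emit:
step_arm(
  moves=[
    [0, 0, 0, 0, -3, 0, 0.5],
    [0, 0, 0, 0, -7, 0, 0.5],
    [0, 0, 0, 0, -11.9, 0, 0.5],
    [0, 0, 0, -0.5, -11.9, -4, 0.5],
    [0, 0, 0, -1, -11.9, -10, 0.5],
    [0, 0, 0, -1.5, -11.9, -16, 0.5],
    [0, 0, 0, -2, -11.9, -22, 0.5],
    [0, 0, 0, -3, -11.9, -28, 0.5],
    [0, 0, 0, -3.6, -11.9, -34, 0.5],
    [0, 0, 0, -4, -11.9, -38, 0.5],
    [0, 0, 0, -4, -11.9, -40.3, 0.5],
    [0, 0, 0, -4, -11.9, -40.3, 0.5],
  ],
)

```text
t: 4.5
tcp_pos: [0.4715, -0.2184, 0.1596]
tool_rot: [0.706, 0.04, -0.038, -0.706]
force: [0.7, 0.6, -0.2]
finger_gap: 0.441
```

```bash
python3 w.py w3.png; python3 -c "
from h import *
delta([.4715,-.2175,.03],down(6.3))"
```

```text
[598. 271.] 2453 circ [ 0.7359 -0.2622] 0.0329 ztop 0.0424
[318. 276.] 3943 circ [ 0.4717 -0.2202] 0.0196 ztop 0.1632
[565. 318.] 1555 circ [ 0.7207 -0.3135] 0.031 ztop 0.0424
bench/any z med 0.002182288401621879
t 4.55 tcp [ 0.4709 -0.2167  0.1594] gap 0.443 F [ 0.   0.6 -0.5]
rv [-0.0002  0.0018  0.0008] cm [ 0.04 12.94 -0.09]
```

View pics/w3.png

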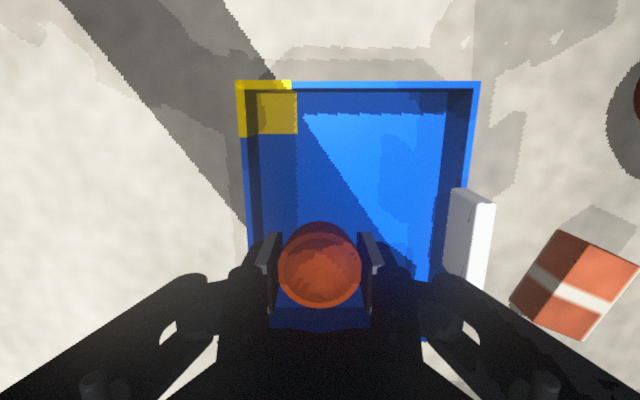

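The lamp is held between the pads at (318,268) above the tote, with the yellow corner at (268,108). Now I'll lower it.

Emit:
step_arm(
  moves=[
    [0, 0, 0, 0, 4, 0, 0.5],
    [0, 0, 0, 0, 8, 0, 0.5],
    [0, 0, 0, 0, 11, 0, 0.5],
    [0, 0, 0, 0, 12.2, -0.1, 0.5],
    [0, 0, 0, 0, 12.8, -0.1, 0.5],
    [0, 0, 0, 0, 13.0, -0.1, 0.5],
    [0, 0, 0, 0, 13.0, -0.1, 0.5],
  ],
)

```text
t: 5.42
tcp_pos: [0.4716, -0.2179, 0.0302]
tool_rot: [0.706, 0.04, -0.039, -0.706]
force: [0.3, 0.6, -0.3]
finger_gap: 0.442
```

```bash
python3 -c "
from h import *
delta([.4715,-.2175,.027],down(6.3))"
```

```text
t 5.42 tcp [ 0.4716 -0.2179  0.0302] gap 0.442 F [ 0.3  0.6 -0.3]
rv [0.0009 0.0019 0.0019] cm [-0.01  0.32  0.04]
```

Emit:
step_arm(
  moves=[
    [0, 0, 0, 0, 0.15, 0, 0.5],
    [0, 0, 0, 0, 0.25, 0, 0.5],
    [0, 0, 0, 0, 0.32, 0, 0.5],
    [0, 0, 0, 0, 0.32, 0, 0.5],
  ],
)

```text
t: 5.92
tcp_pos: [0.4717, -0.2181, 0.0272]
tool_rot: [0.706, 0.04, -0.039, -0.706]
force: [-0.3, 0.2, 2.0]
finger_gap: 0.446
```

Emit:
step_arm(
  moves=[
    [0, 0, 0, 0, 0, 0, 0.0],
    [0, 0, 0, 0, 0, 0, -0.2],
    [0, 0, 0, 0, 0, 0, -0.2],
    [0, 0, 0, 0, 0, 0, -0.2],
    [0, 0, 0, 0, -2, 0, -0.2],
    [0, 0, 0, 0, -6, 0, -0.2],
    [0, 0, 0, 0, -12, 0, -0.2],
    [0, 0, 0, 0, -13.3, 0, -0.2],
  ],
)

```text
t: 6.92
tcp_pos: [0.4731, -0.2191, 0.1638]
tool_rot: [0.708, 0.042, -0.037, -0.704]
force: [0.6, 0.1, -0.2]
finger_gap: 0.601
```

```bash
python3 w.py w4.png; python3 -c "
from h import *
delta([.5435,.187,.16],down(6.3))
s=cam('side'); save(s,'s4.png',(250,80,420,230),4)"
```

```text
[635.  99.] 355 circ [ 0.7313 -0.1153] 0.0139 ztop 0.0344
[591. 267.] 2271 circ [ 0.7362 -0.2621] 0.0331 ztop 0.0425
[367. 284.] 281 circ [ 0.5347 -0.3065] 0.0172 ztop 0.0311
[558. 312.] 1428 circ [ 0.7202 -0.3126] 0.0301 ztop 0.0424
bench/any z med 0.002207814345565551
t 6.97 tcp [ 0.4729 -0.2189  0.1636] gap 0.597 F [ 0.  -0.5  0.4]
rv [0.0058 0.0021 0.0071] cm [11.55  0.22 39.55]
```

View pics/w4.png

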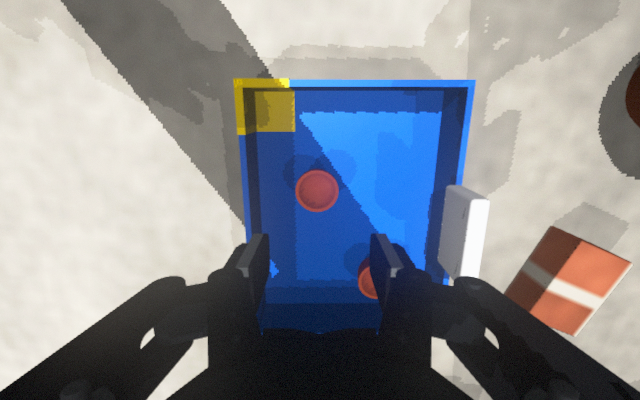

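View pics/s4.png

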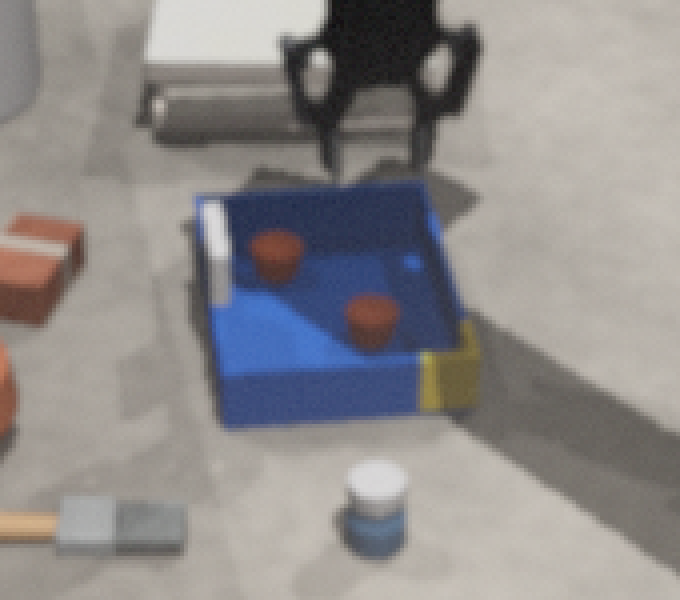

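The lamp stands upright in the tote (wrist (317,191), crop (372,322)), and lamp0 is by the handle. Next is the second lamp, at board position (0.543, 0.186).

Emit:
step_arm(
  moves=[
    [0, 0, 0, 2, 0.2, 6, -0.35],
    [0, 0, 0, 3.5, 0.2, 12, -0.35],
    [0, 0, 0, 5, 0.2, 18, -0.35],
    [0, 0, 0, 7, 0.2, 24, -0.35],
    [0, 0, 0, 9, 0.2, 30, -0.35],
    [0, 0, 0, 10.5, 0.2, 35, -0.35],
    [0, 0, 0, 11.5, 0.2, 38.5, -0.35],
    [0, 0, 0, 11.5, 0.2, 39.5, -0.35],
    [0, 0, 0, 11.5, 0.2, 39.5, -0.35],
    [0, 0, 0, 11.5, 0.2, 39.5, -0.35],
  ],
)

```text
t: 8.28
tcp_pos: [0.5417, 0.1857, 0.1581]
tool_rot: [0.707, 0.04, -0.038, -0.705]
force: [-0.4, 1.2, 0.1]
finger_gap: 0.671
```

```bash
python3 w.py w5.png; python3 -c "
from h import *
delta([.5435,.1865,.041],down(6.3))"
```

```text
[259.  48.] 1472 circ [0.4859 0.2931] 0.0171 ztop 0.0435
[360.  82.] 2102 circ [0.5631 0.2788] 0.0194 ztop 0.0442
[322. 197.] 1309 circ [0.544  0.1854] 0.0194 ztop 0.0442
[584. 300.] 7278 circ [0.7096 0.1452] 0.1252 ztop 0.0616
bench/any z med 0.018332547233380903
t 8.32 tcp [0.542  0.1856 0.1584] gap 0.674 F [-0.8 -0.4 -0.8]
rv [0.0041 0.0002 0.0036] cm [ 0.12 11.74  0.12]
```

View pics/w5.png

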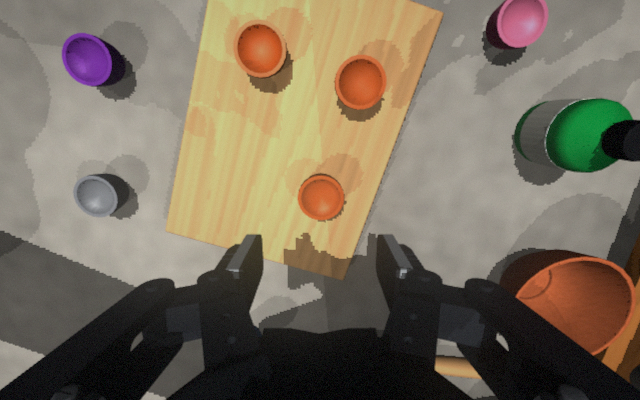

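The target lamp is at (322,197), directly ahead of the jaws, and the others are clear.

Emit:
step_arm(
  moves=[
    [0, 0, 0, 0.1, 4, 0, -0.35],
    [0.004, 0, 0.004, 0.1, 8, 0.1, -0.35],
    [0.004, 0, 0.004, 0.1, 10.5, 0.1, -0.35],
    [0.004, 0, 0.004, 0.15, 11.5, 0.1, -0.35],
    [0.004, 0, 0.004, 0.15, 11.7, 0.1, -0.35],
    [0.004, 0, 0.004, 0.15, 11.7, 0.1, -0.35],
    [0.004, 0, 0.004, 0.15, 11.7, 0.1, 0.5],
    [0.004, 0, 0.004, 0.15, 11.7, 0.1, 0.5],
    [0.004, 0, 0.004, 0.15, 11.7, 0.1, 0.5],
    [0.004, 0, 0.004, 0.15, 11.7, 0.1, 0.5],
  ],
)

```text
t: 9.57
tcp_pos: [0.5445, 0.1864, 0.0425]
tool_rot: [0.706, 0.04, -0.038, -0.706]
force: [0.0, -0.7, 5.1]
finger_gap: 0.445
```

```bash
python3 -c "
from h import *
delta([.5107,-.163,.16],down(6.3))"
```

```text
t 9.57 tcp [0.5445 0.1864 0.0425] gap 0.445 F [ 0.  -0.7  5.1]
rv [0.0001 0.0004 0.0017] cm [ -7.19 -11.76 -34.36]
```

Emit:
step_arm(
  moves=[
    [0, 0, 0, 0, -3, 0, 0.5],
    [0, 0, 0, 0, -7, 0, 0.5],
    [0, 0, 0, 0, -11.8, 0, 0.5],
    [0, 0, 0, -1, -11.8, -4, 0.5],
    [0, 0, 0, -2, -11.8, -9, 0.5],
    [0, 0, 0, -3, -11.8, -15, 0.5],
    [0, 0, 0, -4.5, -11.8, -21, 0.5],
    [0, 0, 0, -6, -11.8, -27, 0.5],
    [0, 0, 0, -7, -11.8, -32, 0.5],
    [0, 0, 0, -7.2, -11.8, -34.3, 0.5],
    [0, 0, 0, -7.2, -11.8, -34.3, 0.5],
  ],
)

```text
t: 10.95
tcp_pos: [0.5106, -0.1642, 0.1604]
tool_rot: [0.706, 0.039, -0.037, -0.706]
force: [0.6, 0.9, -0.2]
finger_gap: 0.445
```

```bash
python3 w.py w6.png; python3 -c "
from h import *
delta([.5107,-.163,.032],down(6.3))"
```

```text
[613. 154.] 6420 circ [ 0.7365 -0.1111] 0.0348 ztop 0.0786
[267. 234.] 272 circ [ 0.4703 -0.2135] 0.0179 ztop 0.0312
[323. 278.] 4807 circ [ 0.5106 -0.1652] 0.02 ztop 0.1618
[545. 313.] 1482 circ [ 0.6628 -0.2134] 0.1168 ztop 0.0424
bench/any z med 0.002024300634576537
t 11.00 tcp [ 0.5102 -0.1626  0.1603] gap 0.452 F [ 0.   0.1 -0.5]
rv [-0.0007 -0.0013  0.0013] cm [ 0.03 12.83 -0.05]
```

View pics/w6.png

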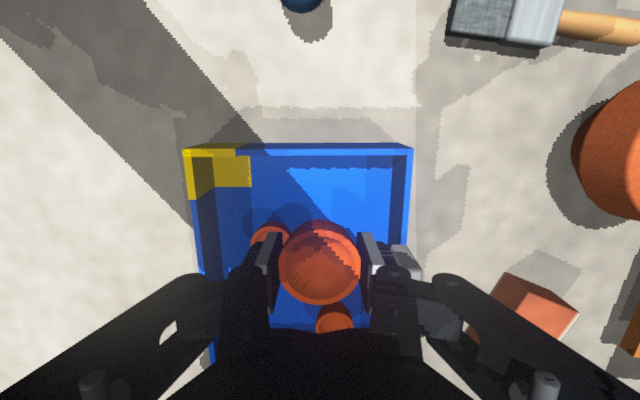

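Emit:
step_arm(
  moves=[
    [0, 0, 0, 0, 4, 0, 0.5],
    [0, 0, 0, 0, 8, 0, 0.5],
    [0, 0, 0, 0, 11, 0, 0.5],
    [0, 0, 0, 0, 12.2, 0, 0.5],
    [0, 0, 0, 0, 12.7, 0, 0.5],
    [0, 0, 0, 0, 12.8, 0, 0.5],
    [0, 0, 0, 0, 12.8, 0, 0.5],
  ],
)

```text
t: 11.88
tcp_pos: [0.511, -0.1627, 0.0332]
tool_rot: [0.706, 0.039, -0.037, -0.706]
force: [-0.2, -0.3, -1.1]
finger_gap: 0.444
```

Emit:
step_arm(
  moves=[
    [0, 0, 0, 0, 0.1, 0, 0.5],
    [0, 0, 0, 0, 0.2, 0, 0.5],
    [0, 0, 0, 0, 0.25, 0, 0.5],
    [0, 0, 0, 0, 0.25, 0, 0.5],
  ],
)

```text
t: 12.38
tcp_pos: [0.5109, -0.1627, 0.0307]
tool_rot: [0.706, 0.039, -0.037, -0.706]
force: [0.2, -0.6, -0.5]
finger_gap: 0.439
```

Emit:
step_arm(
  moves=[
    [0, 0, 0, 0, 0.08, 0, 0.5],
    [0, 0, 0, 0, 0.15, 0, 0.5],
    [0, 0, 0, 0, 0.15, 0, 0.5],
  ],
)

```text
t: 12.75
tcp_pos: [0.5111, -0.1628, 0.0295]
tool_rot: [0.706, 0.04, -0.037, -0.706]
force: [-0.6, 0.3, 3.1]
finger_gap: 0.44
```

Contact at 3 N, so I'll release.

Emit:
step_arm(
  moves=[
    [0, 0, 0, 0, 0, 0, 0.0],
    [0, 0, 0, 0, 0, 0, -0.2],
    [0, 0, 0, 0, 0, 0, -0.2],
    [0, 0, 0, 0, 0, 0, -0.2],
    [0, 0, 0, 0, -2, 0, -0.2],
    [0, 0, 0, 0, -6, 0, -0.2],
    [0, 0, 0, 0, -12, 0, -0.2],
    [0, 0, 0, 0, -13.3, 0, -0.2],
  ],
)

```text
t: 13.75
tcp_pos: [0.5126, -0.1637, 0.1661]
tool_rot: [0.708, 0.042, -0.035, -0.704]
force: [0.4, 0.6, 0.3]
finger_gap: 0.598
```

```bash
python3 w.py w7.png; cat > tote.py <<'E'
from h import *
# tote + handle estimate per camera
for n in ["scene","side","wrist"]:
    s=cam(n); P=cloud(s)
    hsv=cv2.cvtColor(s["frame"],cv2.COLOR_RGB2HSV); H,S,V=[hsv[...,i].astype(int) for i in range(3)]
    area=(P[...,0]>.38)&(P[...,0]<.65)&(P[...,1]>-.4)&(P[...,1]<-.08)
    m=(H>105)&(H<125)&(S>120)&area&(P[...,2]>.045)&(P[...,2]<.056)
    q=P[m][:,:2].astype(np.float32); print(n,"rim",len(q),cv2.minAreaRect(q))
    m=(S<70)&(V>110)&area&(P[...,2]>.09)&(P[...,2]<.105)
    q=P[m][:,:2].astype(np.float32)
    if len(q)>5: print("htop",len(q),cv2.minAreaRect(q))
    save(s,n+"7.png")
E
python3 tote.py
```

```text
[608. 153.] 7503 circ [ 0.7422 -0.1093] 0.0371 ztop 0.0824
[318. 188.] 1090 circ [ 0.5116 -0.1632] 0.0191 ztop 0.0311
[274. 239.] 688 circ [ 0.4725 -0.2185] 0.0192 ztop 0.031
[539. 306.] 1029 circ [ 0.6654 -0.2095] 0.1153 ztop 0.0424
[330. 320.] 727 circ [ 0.5238 -0.2346] 0.0837 ztop 0.0309
bench/any z med 0.002062922599249173
scene rim 168 ((0.5035316944122314, -0.23427607119083405), (0.17706480622291565, 0.21886476874351501), 5.251649379730225)
htop 92 ((0.5859822630882263, -0.23225784301757812), (0.013297557830810547, 0.06652162969112396), 6.157033443450928)
side rim 143 ((0.5014753937721252, -0.21831361949443817), (0.2467552274465561, 0.1470930129289627), 72.4251708984375)
htop 63 ((0.5846323370933533, -0.2256379872560501), (0.013329899869859219, 0.0709645077586174), 7.043753623962402)
wrist rim 2376 ((0.49703413248062134, -0.18250831961631775), (0.18030878901481628, 0.11716776341199875), 6.616934299468994)
```

View pics/w7.png

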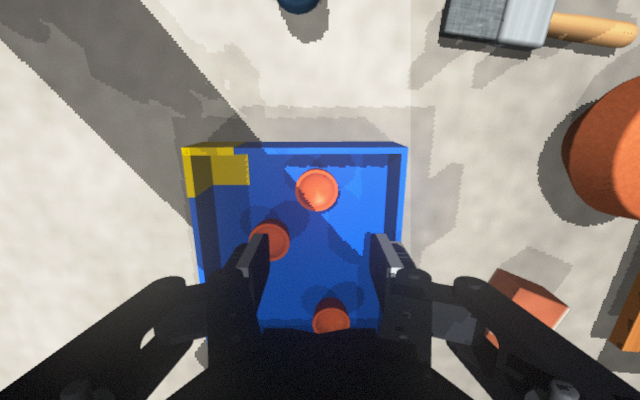

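View pics/side7.png

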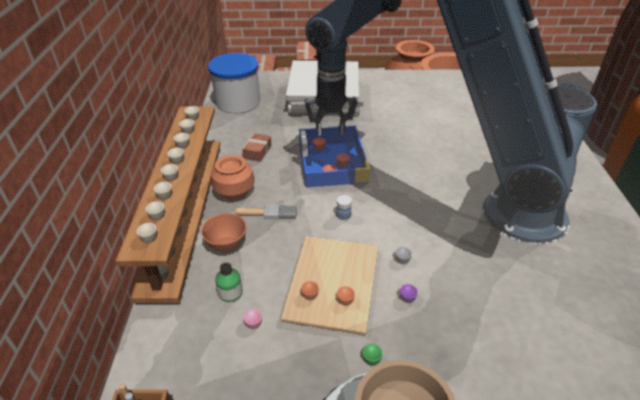

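Both lamps stand upright in the tote, at (318,188) and (274,239) with lamp0 at (330,320). Two remain on the board. Next I'll grip the handle.

```bash
python3 -c "
from h import *
delta([.5855,-.2295,.165],down(6.4));delta([.5855,-.2295,.075],down(6.4))"
```

```text
t 13.95 tcp [ 0.5098 -0.1623  0.1615] gap 0.600 F [ 0.5  0.  -0.2]
rv [-0.0005 -0.0031  0.0015] cm [ 6.79 -0.34 -7.5 ]
t 13.95 tcp [ 0.5098 -0.1623  0.1615] gap 0.600 F [ 0.5  0.  -0.2]
rv [-0.0005 -0.0031  0.0015] cm [ 6.78  8.66 -7.5 ]
```

Emit:
step_arm(
  moves=[
    [0, 0, 0, 3.5, -0.3, -3.8, 0],
    [0, 0, 0, 6.8, -0.3, -7.5, 0],
    [0, 0, 0, 6.8, -0.3, -7.5, 0],
    [0, 0, 0, 6.8, -0.3, -7.5, 0],
  ],
)

```text
t: 14.45
tcp_pos: [0.5837, -0.2284, 0.162]
tool_rot: [-0.705, -0.037, 0.04, 0.708]
force: [-0.9, 0.2, 0.2]
finger_gap: 0.498
```

```bash
python3 - <<'E'
from h import *
s=cam("wrist"); save(s,"w8.png"); P=cloud(s)
hsv=cv2.cvtColor(s["frame"],cv2.COLOR_RGB2HSV); H,S,V=[hsv[...,i].astype(int) for i in range(3)]
m=(S<70)&(V>110)&(P[...,2]>.088)&(P[...,2]<.11)&(P[...,0]<.65)
q=P[m][:,:2].astype(np.float32); print(len(q),q.min(0),q.max(0),cv2.minAreaRect(q))
m=(H>105)&(H<125)&(S>120)&(P[...,2]>.045)&(P[...,2]<.058)
q=P[m][:,:2].astype(np.float32); print("rim",q.min(0),q.max(0))
delta([.5855,-.2295,.075],down(6.4))
E
```

```text
1937 [ 0.57568246 -0.26400498] [ 0.59587145 -0.19443983] ((0.5859241485595703, -0.22940035164356232), (0.013678183779120445, 0.06979003548622131), 6.8451714515686035)
rim [ 0.4054736  -0.34938645] [ 0.60503286 -0.11999805]
t 14.50 tcp [ 0.5836 -0.228   0.1624] gap 0.497 F [-0.3 -0.5  0.4]
rv [-0.0041 -0.0029 -0.0029] cm [ 0.2   8.74 -0.2 ]
```

View pics/w8.png

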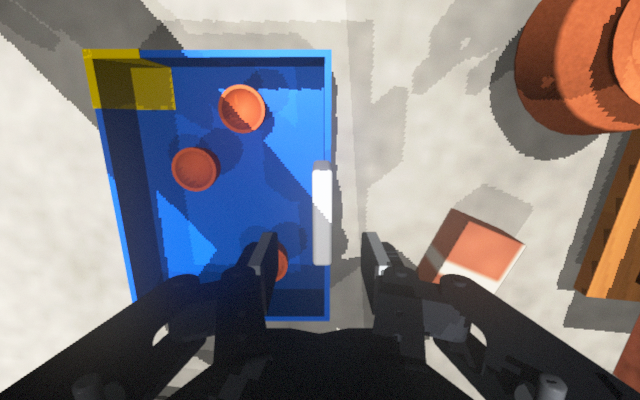

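The handle is at (322,212), centred on (0.586, -0.229). Descending and gripping at 80 N.

Emit:
step_arm(
  moves=[
    [0, 0, 0, 0.22, 2, -0.15, 0],
    [0, -0.003, 0, 0.22, 5, -0.15, 0],
    [-0.004, -0.003, -0.003, 0.22, 7.5, -0.15, 0],
    [-0.004, -0.003, -0.003, 0.22, 8.6, -0.15, 0],
    [-0.004, -0.003, -0.003, 0.22, 8.65, -0.15, 0],
    [-0.004, -0.003, -0.003, 0.22, 8.65, -0.15, 0],
  ],
  grip_force=80,
)

```text
t: 15.25
tcp_pos: [0.5861, -0.2292, 0.0766]
tool_rot: [0.706, 0.04, -0.039, -0.706]
force: [0.1, 0.3, 0.5]
finger_gap: 0.5
```

```bash
python3 -c "
from h import *
delta([.5858,-.2294,.0755],down(6.6))"
```

```text
t 15.25 tcp [ 0.5861 -0.2292  0.0766] gap 0.500 F [0.1 0.3 0.5]
rv [ 0.0007 -0.0033  0.0012] cm [-0.03  0.11 -0.02]
```

Emit:
step_arm(
  moves=[
    [0, 0, 0, 0, 0.1, 0, 0.3],
    [0, 0, 0, 0, 0.1, 0, 0.6],
    [0, 0, 0, 0, 0.1, 0, 1],
    [0, 0, 0, 0, 0.1, 0, 1],
    [0, 0, 0, 0, 0.1, 0, 1],
    [0, 0, 0, 0, 0.1, 0, 1],
  ],
  grip_force=80,
)

```text
t: 16.0
tcp_pos: [0.5865, -0.2294, 0.0764]
tool_rot: [0.706, 0.04, -0.039, -0.706]
force: [-1.4, 0.7, 6.0]
finger_gap: 0.153
```

```bash
cat > tilt.py <<'E'
from h import *
st=sense(); print(st["q"].round(3),st["force"].round(1),st["finger_gap"])
R0=R.from_quat(st["tool_rot"]); yaw=np.radians(6.6)
T=R.from_euler("z",yaw)
a=T.apply(np.array([-1,-1,0])/2**.5)
print("axis in tool",R0.inv().apply(a), "30deg rv",(R0.inv().apply(a)*np.radians(30)).round(4))
delta([.56,-.229,.30],R.from_rotvec(a*np.radians(30))*R0)
# lowest pt of tote relative to TCP when tilted 30
rel=T.apply([[-.173,.115,-.0755]]) 
print(R.from_rotvec(a*np.radians(30)).apply(rel))
E
python3 tilt.py
```

```text
[-0.55   0.759  1.545  0.     0.835 -0.662] [-1.4  0.7  6. ] 0.1532316996622792
axis in tool [-7.04743535e-01 -4.83813661e-04 -7.09461991e-01] 30deg rv [-3.690e-01 -3.000e-04 -3.715e-01]
t 16.00 tcp [ 0.5865 -0.2294  0.0764] gap 0.153 F [-1.4  0.7  6. ]
rv [-3.690e-01 -3.000e-04 -3.715e-01] cm [ -2.58 -22.37   0.3 ]
[[-0.13410494  0.05395833 -0.16720829]]
```

Emit:
step_arm(
  moves=[
    [0, 0, 0, 0, -0.3, 0, 1],
    [0, 0, 0, 0, -1, 0, 1],
    [0, 0, 0, 0, -2, 0, 1],
    [0, 0, 0, 0, -3, 0, 1],
    [0, 0, 0, 0, -4.5, 0, 1],
    [0, 0, 0, 0, -5.5, 0, 1],
    [0, 0, 0, 0, -6, 0, 1],
    [0, 0, 0, 0, -6, 0, 1],
  ],
)

```text
t: 17.0
tcp_pos: [0.5865, -0.2294, 0.1369]
tool_rot: [0.707, 0.041, -0.038, -0.705]
force: [0.8, -0.7, -3.7]
finger_gap: 0.154
```

```bash
python3 - <<'E'
from h import *
s=cam("side"); save(s,"s9.png",(250,60,420,230),4); 
P=cloud(s);hsv=cv2.cvtColor(s["frame"],cv2.COLOR_RGB2HSV); H,S,V=[hsv[...,i].astype(int) for i in range(3)]
st=sense();print(st["force"],st["ft_torque"],st["tcp_pos"],st["finger_gap"])
s=cam("wrist"); save(s,"w9.png")
E
```

```text
[ 0.35366106 -0.36561462 -3.11220327] [ 0.08860693 -0.24015442  0.00817956] [ 0.58626275 -0.22928666  0.1364307 ] 0.15552853661095054
```

View pics/s9.png

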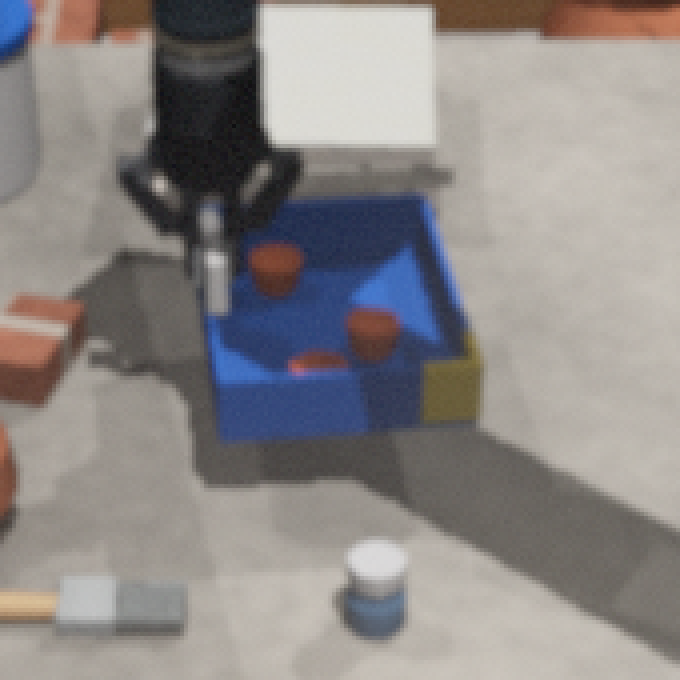

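View pics/w9.png

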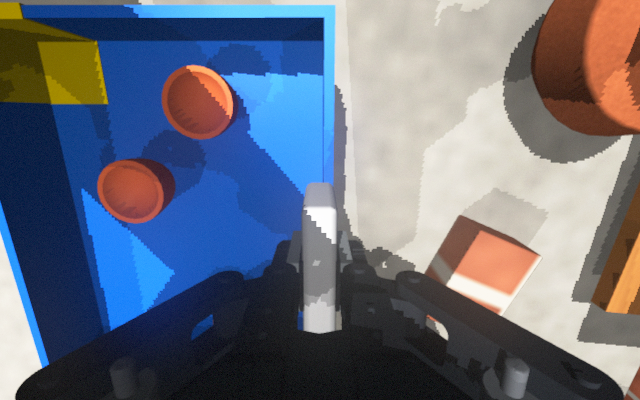

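The tote hangs level in the grip and all the lamps are upright. Raising it further.

Emit:
step_arm(
  moves=[
    [0, 0, 0, 0, -1, 0, 1],
    [0, 0, 0, -0.2, -2.5, 0, 1],
    [0, 0, 0, -0.6, -4.5, 0, 1],
    [0, 0, 0, -1, -7, 0, 1],
    [0, 0, 0, -1.5, -9.5, 0, 1],
    [0, 0, 0, -2, -12, 0, 1],
    [0, 0, 0, -2.3, -14, 0, 1],
    [0, 0, 0, -2.5, -15.5, 0, 1],
    [0, 0, 0, -2.5, -16.3, 0, 1],
    [0, 0, 0, -2.5, -16.5, 0, 1],
    [0, 0, 0, -2.5, -16.5, 0, 1],
  ],
)

```text
t: 18.48
tcp_pos: [0.5607, -0.2316, 0.3004]
tool_rot: [0.706, 0.04, -0.039, -0.706]
force: [-0.3, -0.5, -3.3]
finger_gap: 0.156
```

```bash
cat > pl.py <<'E'
from h import *
# fit tote floor / rim planes & tilt
import sys
yaw=np.radians(6.6); T=R.from_euler("z",yaw)
for n in ["scene","side","wrist"]:
    s=cam(n); save(s,n+sys.argv[1]+".png"); P=cloud(s)
    st=sense(); tp=st["tcp_pos"]
    hsv=cv2.cvtColor(s["frame"],cv2.COLOR_RGB2HSV); H,S,V=[hsv[...,i].astype(int) for i in range(3)]
    m=(H>105)&(H<125)&(S>120)&(np.linalg.norm(P-tp,axis=-1)<.32)&(P[...,2]>.06)
    q=P[m]; 
    # RANSAC floor plane, normal near tool -y
    up=-R.from_quat(st["tool_rot"]).as_matrix()[:,1]
    rng=np.random.default_rng(0); best=None
    for _ in range(800):
        a,b,c=q[rng.choice(len(q),3,replace=False)]
        nn=np.cross(b-a,c-a); L=np.linalg.norm(nn)
        if L<1e-4: continue
        nn/=L; nn*=np.sign(nn@up)
        if nn@up<.9: continue
        k=(abs((q-a)@nn)<.002).sum()
        if best is None or k>best[0]: best=(k,nn,a)
    if best is None: print(n,"none",len(q)); continue
    k,nn,a=best; inl=q[abs((q-a)@nn)<.003]; c=inl.mean(0); nn=np.linalg.svd(inl-c)[2][2]; nn*=np.sign(nn@up)
    nt=T.inv().apply(nn)
    print(n,len(q),k,"tilt deg",np.degrees(np.arccos(nn[2])).round(2),"floor dist below TCP",((tp-c)@nn).round(4),"n in yaw frame",nt.round(3),"tilt dir(want 135)",np.degrees(np.arctan2(nt[1],nt[0])).round(1))
print("tool up",T.inv().apply(up).round(3))
E
python3 pl.py 10; python3 tilt.py
```

```text
scene 1723 902 tilt deg 0.26 floor dist below TCP 0.0701 n in yaw frame [-0.003 -0.003  1.   ] tilt dir(want 135) -133.2
side 2764 891 tilt deg 0.19 floor dist below TCP 0.0706 n in yaw frame [-0.002  0.002  1.   ] tilt dir(want 135) 131.5
[-0.576  0.451  1.422  0.     1.269 -0.688] [-0.5 -0.6 -3.6] 0.15383238089312806
axis in tool [-7.04772170e-01 -2.41704063e-04 -7.09433668e-01] 30deg rv [-3.690e-01 -1.000e-04 -3.715e-01]
t 18.62 tcp [ 0.5607 -0.2316  0.3001] gap 0.154 F [-0.5 -0.6 -3.6]
rv [-3.690e-01 -1.000e-04 -3.715e-01] cm [-0.04  0.01  0.27]
[[-0.13410494  0.05395833 -0.16720829]]Traceback (most recent call last):
  File "pl.py", line 23, in <module>
    k,nn,a=best; inl=q[abs((q-a)@nn)<.003]; c=inl.mean(0); nn=np.linalg.svd(inl-c)[2][2]; nn*=np.sign(nn@up)
                                                              ~~~~~~~~~~~~~^^^^^^^
    u, s, vh = gufunc(a, signature=signature)
               ~~~~~~^^^^^^^^^^^^^^^^^^^^^^^^
numpy._core._exceptions._ArrayMemoryError: Unable to allocate 11.6 GiB for an array with shape (39441, 39441) and data type float64
```

Emit:
step_arm(
  moves=[
    [-0.03, 0, -0.03, 0, 0, 0, 1],
    [-0.06, 0, -0.06, 0, 0, 0, 1],
    [-0.09, 0, -0.09, 0, 0, 0, 1],
    [-0.12, 0, -0.12, 0, 0, 0, 1],
    [-0.15, 0, -0.15, 0, 0, 0, 1],
    [-0.18, 0, -0.18, 0, 0, 0, 1],
    [-0.21, 0, -0.21, 0, 0, 0, 1],
    [-0.24, 0, -0.24, 0, 0, 0, 1],
    [-0.27, 0, -0.27, 0, 0, 0, 1],
    [-0.3, 0, -0.3, 0, 0, 0, 1],
    [-0.33, 0, -0.33, 0, 0, 0, 1],
    [-0.35, 0, -0.35, 0, 0, 0, 1],
  ],
)

```text
t: 20.12
tcp_pos: [0.5598, -0.2309, 0.299]
tool_rot: [0.8, 0.167, 0.09, -0.57]
force: [-0.7, 0.1, -3.5]
finger_gap: 0.15
```

```bash
sed -i 's/np.linalg.svd(inl-c)\[2\]\[2\]/np.linalg.eigh(np.cov(inl.T))[1][:,0]/' pl.py; python3 pl.py 11; python3 -c "
from h import *
s=sense();print(s['q'].round(3),s['force'].round(1),s['finger_gap'],s['tcp_pos'])
yaw=np.radians(6.6);a=R.from_euler('z',yaw).apply(np.array([-1,-1,0])/2**.5)
delta([.5607,-.2316,.300],R.from_rotvec(a*np.radians(30))*down(6.5))
im=cv2.imread('pics/side11.png')[60:230,250:420]; cv2.imwrite('pics/s11.png',cv2.resize(im,None,fx=4,fy=4))
im=cv2.imread('pics/scene11.png')[40:210,170:380]; cv2.imwrite('pics/c11.png',cv2.resize(im,None,fx=3,fy=3))
"
```

```text
scene 2229 980 tilt deg 28.47 floor dist below TCP 0.0704 n in yaw frame [-0.339  0.335  0.879] tilt dir(want 135) 135.3
side 3403 1306 tilt deg 27.9 floor dist below TCP 0.0703 n in yaw frame [-0.333  0.329  0.884] tilt dir(want 135) 135.4
wrist 60457 33557 tilt deg 28.04 floor dist below TCP 0.0701 n in yaw frame [-0.332  0.332  0.883] tilt dir(want 135) 135.0
tool up [-0.333  0.335  0.882]
[-0.548  0.313  1.764 -0.108  0.579 -0.584] [ 0.3 -0.5 -3.9] 0.1486644731137655 [ 0.55993804 -0.23102563  0.29918785]
t 20.27 tcp [ 0.5599 -0.231   0.2992] gap 0.149 F [ 0.3 -0.5 -3.9]
rv [-0.0213 -0.0012 -0.0238] cm [ 0.09 -0.03 -0.08]
```

View pics/s11.png

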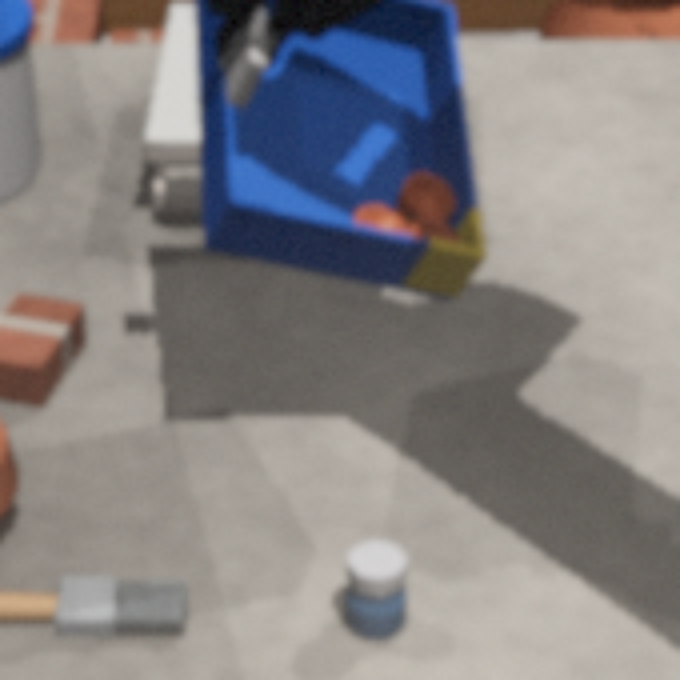

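View pics/wrist11.png

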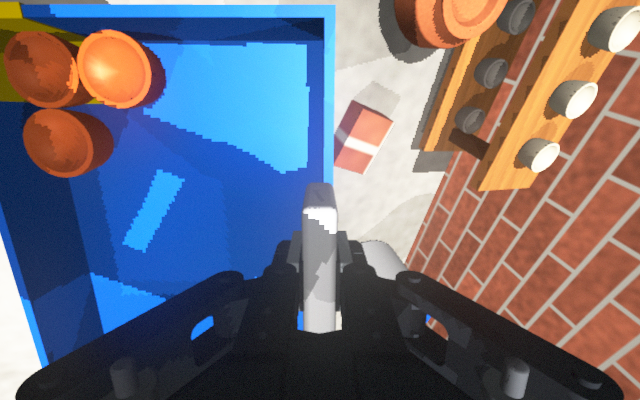

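All three lamps are clustered in the yellow corner: (40,70) in the corner itself, with (115,68) and (65,143) against it, one along each wall. I'll trim the tilt to 30° and let it settle.

Emit:
step_arm(
  moves=[
    [-0.012, 0, -0.012, 0, 0, 0, 1],
    [-0.022, 0, -0.023, 0, 0, 0, 1],
    [-0.022, 0, -0.023, 0, 0, 0, 1],
    [-0.022, 0, -0.023, 0, 0, 0, 1],
    [-0.022, 0, -0.023, 0, 0, 0, 1],
    [-0.022, 0, -0.023, 0, 0, 0, 1],
    [-0.022, 0, -0.023, 0, 0, 0, 1],
    [-0.022, 0, -0.023, 0, 0, 0, 1],
  ],
)

```text
t: 21.28
tcp_pos: [0.5599, -0.231, 0.2992]
tool_rot: [0.804, 0.175, 0.098, -0.56]
force: [0.0, -0.6, -3.8]
finger_gap: 0.151
```

```bash
cat >> pl.py <<'E'
Rt=R.from_matrix(np.stack([T.inv().as_matrix()[0]*0]*3)) if 0 else None
z=nn; x=T.apply([1,0,0]); x=x-(x@z)*z; x/=np.linalg.norm(x); y=np.cross(z,x); M=np.stack([x,y,z])  # world->tote
Q=(P-tp)@M.T+np.array([.083,0,.0755])
m=(H<11)&(S>140)&(abs(Q[...,0])<.09)&(abs(Q[...,1])<.115)&(Q[...,2]>.022)&(Q[...,2]<.04)
k,l,sts,c=cv2.connectedComponentsWithStats(m.astype(np.uint8))
for i in range(1,k):
    if sts[i,4]>200: e,r=cv2.minEnclosingCircle(Q[l==i][:,:2].astype(np.float32)); print("lamp tote xy",np.round(e,4),round(r,4),c[i].round())
print("foot z",(np.array([-.173,.115,-.0755])@M+tp)[2])
print(st["t"],st["q"].round(3),st["qd"].round(3),st["force"].round(1),st["finger_gap"])
E
python3 pl.py 12
```

```text
scene 2345 1003 tilt deg 30.4 floor dist below TCP 0.0705 n in yaw frame [-0.359  0.356  0.862] tilt dir(want 135) 135.2
side 3309 1272 tilt deg 29.94 floor dist below TCP 0.0705 n in yaw frame [-0.353  0.353  0.867] tilt dir(want 135) 135.0
wrist 61418 34077 tilt deg 29.91 floor dist below TCP 0.07 n in yaw frame [-0.353  0.352  0.867] tilt dir(want 135) 135.1
tool up [-0.353  0.354  0.866]
lamp tote xy [-0.018   0.0971] 0.0197 [127.  85.]
lamp tote xy [-0.0575  0.0799] 0.0376 [ 52. 107.]
foot z 0.13387264869526155
21.425 [-0.546  0.309  1.786 -0.124  0.53  -0.568] [ 0.    -0.     0.    -0.004  0.001 -0.006] [-0.1  0.2 -2.7] 0.1515215449032754
```

View pics/wrist12.png

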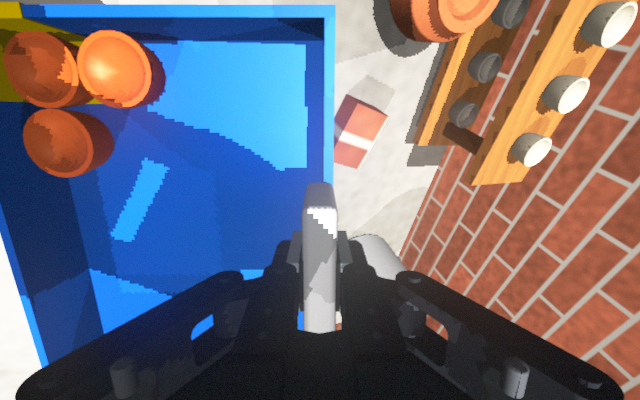

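View pics/scene12.png

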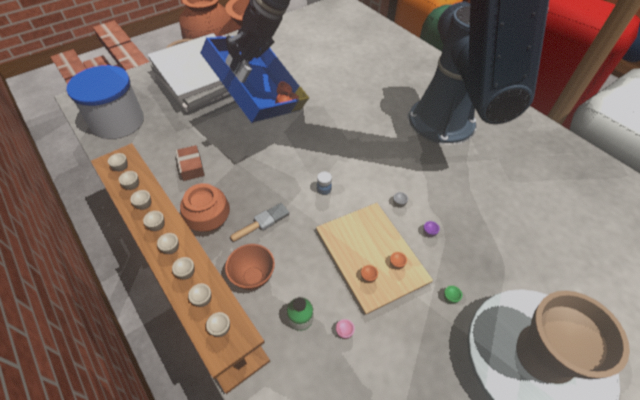

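The wrist view shows the lamps settled at (40,70), (115,68) and (65,143), unchanged since the last picture. The scene view shows two lamps still on the board at (398,260) and (368,272), and the bystanders have not moved. Handing in.

```bash
python3 -c "
from station import *
print(sign_off())"
```

```text
the job is handed in; nothing more can be done
None
```

I stood two lamps from the ware board in the blue tote, each lowered to a light contact of 2–3 N before release. I then lifted the tote by its white handle at 80 N and tilted it towards the yellow corner, and handed it in still held like that.

The last checks, at about 21.4 s:
- **Tilt:** the three cameras read 29.9–30.4°, even to both walls within 0.2°.
- **Clearance:** the lowest corner of the tote is about 13 cm above the bench.
- **Lamps in the tote:** all three are together and at rest: one in the corner and one against it along each wall. In the lamp position measurement two of them merged into one blob, so I judged them separately from the wrist picture.
- **Grip:** it is steady, with no slip seen.
- **Rest of the bench:** two lamps remain on the board, and the look-alikes and bystanders look unmoved in the scene picture.

No check failed. The scene and side cameras disagreed by about 5 mm in y, so I used the wrist camera for the close work.

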